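Try a reducer in its test socket

ROBOT

A 6-joint arm with a two-finger parallel gripper is mounted at the origin on the work surface. World frame = base frame: x ahead of the robot, y to its left, z up, the work surface at z = 0. Lengths are in m, angles in rad, forces in N, time in s.
With the tool pointing down it reaches from about 0.35 to 0.8 m from the base axis. Payload 7.3 kg.
Tool frame: the origin (TCP) lies at the very end of the fingers, on their centre line; the grasp point (between the pads) lies r.grasp_offset behind it (r.grasp_offset is the distance from the TCP to the grasp point, in m); z points along the fingers, y is the line along which they close (so a half turn about z gives the same grasp; the last joint's range is limited). The gripper opens to 85 mm and grips with 20 to 120 N. Pads are 22 mm wide; open, the fingers measure 114 mm over their backs; the gripper's body (76 mm by 85 mm) begins 54 mm behind the grasp point. The pads swing forward as they close: fully open they stand 13 mm farther back than shut.
Start: joints at [1.129, 0.342, 1.524, -0, 1.275, -0.146], TCP at [0.153, 0.502, 0.231] pointing down, gripper open.
Joint ranges: [-2.53, 2.53], [-0.77, 2.02], [0.04, 2.7], [-1, 4.14], [0.28, 2.66], [-3.11, 3.11]. Speed limits (rad/s): [2.57, 2.57, 3.14, 3.14, 3.14, 3.14].

INTERFACE

Orientations are given as a unit quaternion [w, x, y, z].
In Python, from station import telemetry, read_camera, r gives the robot as it stands.
- The arm moves only by the shell command python3 -m inch 'ROWS'. ROWS is JSON, a list of rows, each a list of 7 numbers: the finger opening in m, from 0 to 0.0854, then the shift along the tool's x, y, z in m, then the turn, a rotation vector about the tool's x, y, z in rad. In form: [[jaw, x, y, z, wx, wy, wz], ...]. A call has 1 to 10 rows; each row is the pose to reach, as a shift and turn from the pose commanded when the call began, along the tool's axes at that moment; what a row does not reach only later rows make up. A row lasts 1/12 s, in which the tool goes at most 41.7 mm and 7.16 degrees, less where a joint would pass 70% of its speed; a pose out of reach is approached as far as the arm can. A call with a gripper value outside its range is refused whole. The fingers move at their own pace and stop on an object; the grip force is fixed at half the most. Time passes only in rows, so rows that repeat a pose let the fingers close. It gives the time, the measured TCP pose, the force, the opening and the grip force at its end, in the units of the state.
- telemetry.observe(): the state, without advancing time (a new reading comes with each control period).
- read_camera(name): name is "side" or "top" or "wrist"; returns a dict with "pixels" (420x560x3 uint8, blue, green, red), "camera_matrix" (3x3 intrinsics, pixels), "extrinsics" (4x4, takes a point from world to camera coordinates). Camera axes: x right, y down, z forward; pixel columns grow to the right and rows downward; lengths in m; the calibration is good to about 2 mm. A picture is of the moment at which its call begins. There is no depth.
- r.close_job(): hands the job in; it is judged then, once.
The state is a dict: "t": time; "q": joint angles; "qd": joint speeds; "effort": joint torques, N m; "ee_pos": TCP position; "eef_rot": TCP orientation; "force": force on the tool from outside, world axes, zero at the start; "torque": the same for the moment, N m; "finger_gap": finger opening in m; "gripper_force": force on a finger pad.
Only numpy, scipy, OpenCV 4.12 (cv2) and the standard library are available. Lean on these libraries where they do the work, as an engineer would, in place of code of your own. Each camera call takes 0.05 s, during which the arm holds its last target. There are 200 camera calls.

TASK

The copper and brass reducer lying on its side on the counter has to be tried in a test socket. First stand it upright on the counter on its wide plain end and let go of it, so that it stands free and shows it is cut square; then pick it up again and slide it, wide end down, into the one of the two upright brass sockets that it fits closely, lowering it in gently rather than letting it drop, until it is fully home with its hexagonal collar on the rim. Leave it there and do not knock the other loose fittings about.

Things in the scene. Friction and masses are not known exactly. Their poses are not given: they have to be found in the camera images.
- reducer: the reducer, 155 mm long, 0.3 kg, lying at the start: copper tube 35 mm in diameter, 70 mm long (wide plain end); then brass hexagonal collar 38 mm across flats, 44 across corners, 20 mm long; then brass neck 24 mm in diameter, 65 mm long. Origin: centre of the wide plain end's face, on the axis; +x runs along the axis to the neck (up when it stands). Lying, its axis is 18 mm above the counter
- neck_grip (a point): point on the reducer's axis in the middle of the neck's free length, 125 mm from the wide plain end; axes as the reducer
- socket_a: the narrower upright brass socket, fixed: bore 36.5 mm, 47 mm outer diameter (53 mm at the rim bead), rim 84 mm above the counter, bore 74 mm deep and open at the top with a small 3 mm flare, on a steel foot 90 x 90 x 8 mm. The reducer's wide end fits it closely. Origin on its axis at counter height, z up
- socket_a_rim (a point): centre of the narrower socket's mouth, level with its rim, z up along the bore
- socket_b: the wider upright brass socket, fixed, too loose for the reducer: bore 50 mm, 60 mm outer diameter (66 mm at the rim bead), otherwise as the narrower one. Origin on its axis at counter height
- pipe22: bystander: a copper pipe 22 mm in diameter and 110 mm tall standing upright in a brass foot ring 40 mm wide and 22 mm high; loose. Origin under its centre, z up
- tee: bystander: a copper tee, 80 mm long and 35 mm thick, with a branch reaching 42 mm from its axis towards its +y, lying flat; loose. Origin on the counter under the middle of the 80 mm run, which lies along its x
- bignut: bystander: a brass hexagonal nut, 50 mm across flats and 22 mm high, lying flat; loose. Origin under its centre
There are look-alikes about, which are no part of the job. What is shaped like the socket_a but green or pink is not meant.

How it is judged:
On the way:
1. the reducer stands free and upright on the counter on its wide plain end, let go and still (angle between reducer's own x axis and vertical below 0.06 rad and height (world z) of reducer below 0.005 m and contact force between the fingers and reducer below 0.1 N and linear speed of reducer below 0.03 m/s), for 0.2 s.
At the end, for the whole second after the job is handed in: the reducer is in the narrower socket, wide end down and neck up: its plain end at least 66 mm below the rim (70 mm is fully home, collar on the rim), within 5 mm of the socket's axis and within 4 degrees of upright, released and at rest (horizontal distance between reducer and socket_a_rim below 0.005 m and angle between reducer's own x axis and vertical below 0.07 rad and z of reducer in the frame of socket_a_rim below -0.066 m and linear speed of reducer below 0.02 m/s and contact force between the fingers and reducer below 0.1 N); the robot touches nothing.
It fails at once if the standing pipe is knocked over or shifted by more than 40 mm (distance of pipe22 from where it was at the start of the episode above 0.04 m or angle between pipe22's own z axis and vertical above 0.5 rad).
It fails at once if the tee is knocked or shifted by more than 40 mm (distance of tee from where it was at the start of the episode above 0.04 m).
It fails at once if the nut is knocked or shifted by more than 40 mm (distance of bignut from where it was at the start of the episode above 0.04 m).
It fails at once if the reducer is dropped into the socket (falls at more than 0.6 m/s inside the bore) (horizontal distance between reducer and socket_a_rim below 0.012 m and z of reducer in the frame of socket_a_rim below -0.002 m and linear speed of reducer above 0.6 m/s).
It also fails if it takes over 72 s, if anything falls off the work surface, if the arm or the gripper's body presses on something with over 40 N, if the wrist force passes 120 N, or if a joint passes its speed limit or range.

## Working session

There is one attempt and no reset: what is moved stays moved. The work goes in short steps, Python scripts to look and compute and a shell command to move; the robot and the scene stay as the last step left them, time stands still between calls to the robot, and variables do not carry over. Pictures are saved under pics/ and viewed, at most 10 in all, crops included, and the job is handed in when it is done.

```bash
mkdir -p pics; ls; python3 - <<'E'
from station import telemetry, read_camera, r
import cv2,numpy as np
print(telemetry.observe(), r.grasp_offset)
for n in ("top","side"):
    c=read_camera(n); cv2.imwrite(f"pics/{n}0.png",c["pixels"]); np.savez(f"{n}0.npz",**c)
    E=np.array(c["extrinsics"]);print(n,np.round(c["camera_matrix"],1).tolist(),np.round(E,3).tolist(),(-E[:3,:3].T@E[:3,3]).round(3))
E
```

```text
pics
{'t': 0.0, 'q': array([ 1.12902426e+00,  3.42748108e-01,  1.52504716e+00,  4.96541127e-06,
        1.27540654e+00, -1.46039308e-01]), 'qd': array([ 5.47108022e-04, -1.72454139e-03, -1.60588536e-04, -1.55430677e-03,
       -5.58747586e-04,  3.43538656e-05]), 'effort': array([ 1.96407350e-04, -4.33676112e+01, -2.46014839e+01, -7.79865354e-05,
        7.68143887e-03,  3.66182988e-06]), 'ee_pos': array([0.15282345, 0.50182941, 0.23060227]), 'eef_rot': array([-2.35352047e-04,  1.47328802e-01,  9.89087244e-01, -7.69386119e-04]), 'force': array([0.54724856, 0.60139667, 0.89990271]), 'torque': array([0.06058297, 0.0059221 , 0.017073  ]), 'gripper_force': 0.0, 'finger_gap': 0.08563616560067701} 0.0187
top [[454.8, 0.0, 276.5], [0.0, 454.8, 211.8], [0.0, 0.0, 1.0]] [[0.007, -1.0, -0.005, 0.069], [-0.989, -0.006, -0.146, 0.489], [0.146, 0.006, -0.989, 1.254], [0.0, 0.0, 0.0, 1.0]] [0.3   0.065 1.312]
side [[406.2, 0.0, 280.7], [0.0, 406.2, 209.8], [0.0, 0.0, 1.0]] [[0.984, -0.178, 0.01, -0.467], [-0.13, -0.758, -0.64, 0.146], [0.121, 0.628, -0.769, 1.016], [0.0, 0.0, 0.0, 1.0]] [ 0.355 -0.611  0.879]
```

View pics/top0.png

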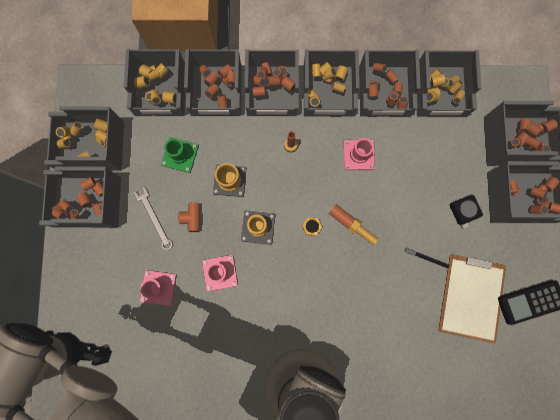

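View pics/side0.png

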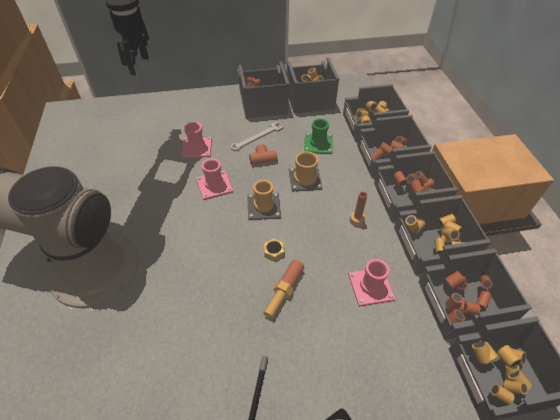

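The top view shows the reducer with its copper wide end at (335,209) and neck end at (376,240). The narrower brass socket is at (257,226), the wider at (230,178), the nut at (313,227), the pipe at (291,143) and the tee at (190,217). The side view agrees: reducer from (295,267) to (270,312), socket A rim at (263,188).

```bash
cat > h.py <<'E'
import numpy as np,cv2
def ray(c,uv):
    E=np.array(c["extrinsics"]);K=np.array(c["camera_matrix"])
    R=E[:3,:3];o=-R.T@E[:3,3];d=R.T@np.linalg.inv(K)@np.array([uv[0],uv[1],1.]);return o,d
def plane(c,uv,z):
    o,d=ray(c,uv);return o+d*(z-o[2])/d[2]
def proj(c,p):
    E=np.array(c["extrinsics"]);K=np.array(c["camera_matrix"]);q=K@(E[:3,:3]@p+E[:3,3]);return q[:2]/q[2]
E
python3 - <<'E'
from h import *
for n,roi,sk in (("top",(322,195,392,255),(235,205,280,250)),("side",(255,255,310,322),(243,172,290,222))):
    c=dict(np.load(n+"0.npz"));im=c["pixels"];hsv=cv2.cvtColor(im,cv2.COLOR_BGR2HSV)
    m=((hsv[...,1]>110)&(hsv[...,2]>60)).astype(np.uint8)
    x0,y0,x1,y1=roi
    mm=np.zeros_like(m);mm[y0:y1,x0:x1]=m[y0:y1,x0:x1]
    k,l,s,_=cv2.connectedComponentsWithStats(mm);i=1+s[1:,4].argmax();mm=(l==i).astype(np.uint8)
    pts=cv2.findNonZero(mm)
    ct=max(cv2.findContours(mm,0,1)[0],key=cv2.contourArea)
    print(n,cv2.minAreaRect(ct))
    P=np.array([plane(c,p,0.018)[:2] for p in pts[:,0]])
    ctr=P.mean(0);w,v=np.linalg.eigh(np.cov(P.T));a=v[:,1];s_=(P-ctr)@a
    print("ends",ctr+a*s_.min(),ctr+a*s_.max(),"len",np.ptp(s_),"axis",a, "hue-",[np.median(hsv[pts[:,0,1],pts[:,0,0],0][f]) for f in (s_<-.02,s_>.02)])
    x0,y0,x1,y1=sk;cv2.imwrite(f"pics/{n}_s.png",cv2.resize(im[y0-40:y1+10,x0-40:x1+10],None,fx=6,fy=6,interpolation=cv2.INTER_CUBIC)[:600,:800])
    mm=np.zeros_like(m);mm[y0:y1,x0:x1]=m[y0:y1,x0:x1]
    ct=max(cv2.findContours(mm,0,1)[0],key=cv2.contourArea);print("sock bbox",cv2.boundingRect(ct))
c=dict(np.load("top0.npz"))
for nm,uv,z in (("nut",(313,227),.022),("A",(257,224),.084),("B",(229,172),.084),("pipe",(291,137),.11),("tee",(192,217),.02)):print(nm,plane(c,uv,z).round(3))
E
```

```text
top ((353.7400207519531, 225.1800079345703), (55.0, 14.600000381469727), 36.869895935058594)
ends [ 0.4064666  -0.21083491] [ 0.50112427 -0.08705506] len 0.1558253149786642 axis [0.60746021 0.79435011] hue- [np.float64(18.0), np.float64(9.0)]
sock bbox (247, 215, 20, 22)
side ((283.2000427246094, 288.6000061035156), (16.994115829467773, 62.60989761352539), 26.56505012512207)
ends [ 0.40605795 -0.20922007] [ 0.50602734 -0.07913398] len 0.1640617913424556 axis [0.60933986 0.79290916] hue- [np.float64(17.0), np.float64(8.0)]
sock bbox (254, 180, 19, 31)
nut [ 0.447 -0.032  0.022]
A [0.447 0.125 0.084]
B [0.592 0.204 0.084]
pipe [0.685 0.033 0.11 ]
tee [0.474 0.315 0.02 ]
```

View pics/top_s.png

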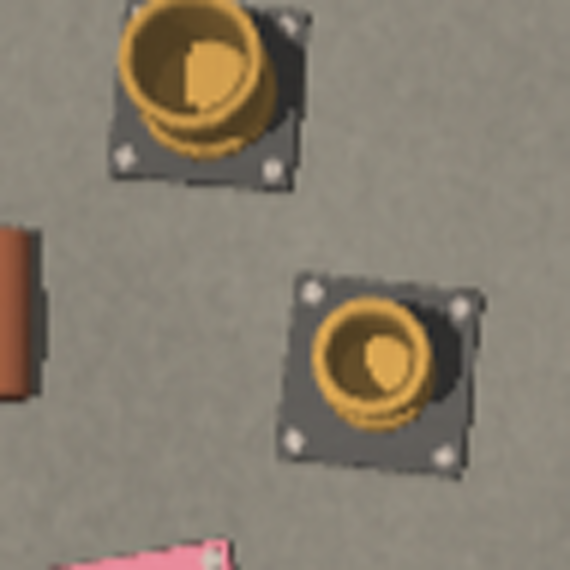

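View pics/side_s.png

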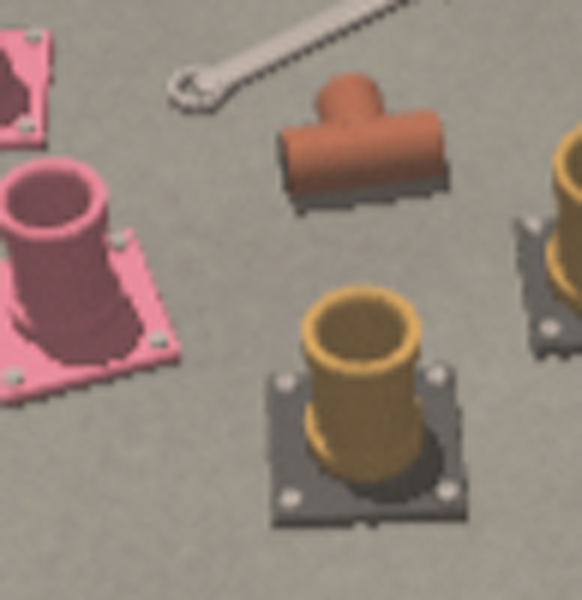

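```bash
cat >> h.py <<'E'
from scipy.spatial.transform import Rotation as Ro
def frame(phi,th):
    phi,th=np.radians([phi,th]);u=np.array([np.cos(phi),np.sin(phi),0]);k=np.array([0,0,1.])
    z=-k*np.cos(th)+u*np.sin(th);y=np.cross(k,u);return np.c_[np.cross(y,z),y,z]
def pose(telemetry):
    s=telemetry.observe();return s,s["ee_pos"],Ro.from_quat(np.roll(s["eef_rot"],-1)).as_matrix()
def rel(telemetry,G,phi,th,off=0.0187):
    "row for grasp point G, reducer heading phi, lean th"
    s,p,R=pose(telemetry);F=frame(phi,th);T=np.array(G)+F[:,2]*off
    v=R.T@(T-p);w=Ro.from_matrix(R.T@F).as_rotvec();return np.round(np.r_[v,w],4).tolist()
E
python3 - <<'E'
from h import *; from station import telemetry
t,s=[dict(np.load(n+"0.npz")) for n in("top","side")]
o1,d1=ray(t,(256.7,223.8));o2,d2=ray(s,(262.8,186.8))
A=np.c_[d1,-d2];k=np.linalg.lstsq(A,o2-o1,rcond=None)[0];print("A",o1+d1*k[0],o2+d2*k[1])
print(plane(t,(256.7,223.8),.084),plane(s,(262.8,186.8),.084))
print(rel(telemetry,(.42,.15,.26),-100,0))
E
```

```text
A [0.44776811 0.12544686 0.08418268] [0.44786062 0.12544728 0.08419386]
[0.44779013 0.12545586 0.084     ] [0.44788321 0.12562691 0.084     ]
[-0.3581, -0.2587, -0.0103, -0.0013, 0.0008, 1.4495]
```

```bash
python3 -m inch '[[0.085,-0.36,-0.26,-0.02,0,0,1.45],[0.085,-0.36,-0.26,-0.02,0,0,1.45],[0.085,-0.36,-0.26,-0.02,0,0,1.45],[0.085,-0.36,-0.26,-0.02,0,0,1.45],[0.085,-0.36,-0.26,-0.02,0,0,1.45],[0.085,-0.36,-0.26,-0.02,0,0,1.45],[0.085,-0.36,-0.26,-0.02,0,0,1.45],[0.085,-0.36,-0.26,-0.02,0,0,1.45],[0.085,-0.36,-0.26,-0.02,0,0,1.45],[0.085,-0.36,-0.26,-0.02,0,0,1.45]]'
python3 - <<'E'
from h import *; from station import telemetry
u=np.array([-.6075,-.794]);W=np.array([.501,-.087]);G=np.r_[W+.116*u,.024];print(G)
F=frame(-127.4,-35);print(rel(telemetry,G-F[:,2]*.12,-127.4,-35)); print(pose(telemetry)[0]["q"])
E
```

```text
t: 0.93
ee_pos: [0.4054, 0.1688, 0.2501]
eef_rot: [-0.0, 0.7, 0.714, -0.0]
force: [0.6, 0.4, -0.5]
finger_gap: 0.0852
gripper_force: 0.0
[ 0.43053  -0.179104  0.024   ]
[-0.3938, -0.0175, 0.143, -0.2052, 0.5874, 0.6501]
[2.19564838e-01 1.67499389e-01 1.70861935e+00 1.61534810e-04
 1.26563783e+00 2.00741023e-01]
```

```bash
python3 -m inch '[[0.085,-0.39,-0.017,0.10,-0.2,0.587,0.65],[0.085,-0.39,-0.017,0.10,-0.2,0.587,0.65],[0.085,-0.39,-0.017,0.10,-0.2,0.587,0.65],[0.085,-0.39,-0.017,0.10,-0.2,0.587,0.65],[0.085,-0.39,-0.017,0.10,-0.2,0.587,0.65],[0.085,-0.39,-0.017,0.10,-0.2,0.587,0.65],[0.085,-0.39,-0.017,0.10,-0.2,0.587,0.65],[0.085,-0.39,-0.017,0.10,-0.2,0.587,0.65],[0.085,-0.39,-0.017,0.10,-0.2,0.587,0.65],[0.085,-0.39,-0.017,0.10,-0.2,0.587,0.65]]'
python3 - <<'E'
from h import *; from station import telemetry
G=np.array([.4305,-.179,.024])
F=frame(-127.4,-35);print(rel(telemetry,G-F[:,2]*.07,-127.4,-35)); print(pose(telemetry)[0]["q"])
E
```

```text
t: 1.77
ee_pos: [0.3963, -0.2108, 0.1517]
eef_rot: [-0.136, 0.855, 0.424, 0.268]
force: [2.1, 0.3, 0.6]
finger_gap: 0.0849
gripper_force: 0.0
[-0.0355, 0.0084, 0.0797, -0.0073, 0.0008, -0.0]
[-1.05493801  0.39137669  1.88727261  0.59612199  1.20532066 -0.72061286]
```

```bash
python3 -m inch '[[0.085,-0.0355,0.0084,0.08,-0.007,0,0],[0.085,-0.0355,0.0084,0.08,-0.007,0,0],[0.085,-0.0355,0.0084,0.08,-0.007,0,0],[0.085,-0.0355,0.0084,0.08,-0.007,0,0],[0.085,-0.0355,0.0084,0.08,-0.007,0,0],[0.085,-0.0355,0.0084,0.08,-0.007,0,0]]'
python3 - <<'E'
from h import *; from station import telemetry,read_camera
G=np.array([.4305,-.179,.024])
F=frame(-127.4,-35);print(rel(telemetry,G,-127.4,-35)); print(pose(telemetry)[0]["q"])
w=read_camera("wrist");cv2.imwrite("pics/w1.png",w["pixels"])
E
```

```text
t: 2.27
ee_pos: [0.4148, -0.2004, 0.069]
eef_rot: [-0.131, 0.854, 0.425, 0.269]
force: [0.5, 0.0, 0.1]
finger_gap: 0.0848
gripper_force: 0.0
[-0.0039, -0.0007, 0.0708, 0.0015, 0.0028, 0.0067]
[-1.00919821  0.54040956  1.95298246  0.68700092  1.00655874 -0.84508482]
```

View pics/w1.png

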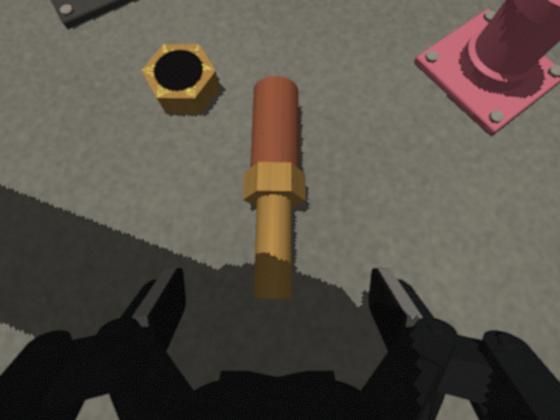

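The wrist view shows the neck at (273,250), centred between the fingers at x of about 184 and 372. The nut at (180,75) is clear. I'll advance and close.

```bash
python3 -m inch '[[0.085,-0.002,0,0.02,0,0.003,0.006],[0.085,-0.004,0,0.04,0,0.003,0.006],[0.085,-0.004,0,0.06,0,0.003,0.006],[0.085,-0.004,0,0.071,0,0.003,0.006],[0.085,-0.004,0,0.071,0,0.003,0.006],[0.085,-0.004,0,0.071,0,0.003,0.006]]'
python3 -m inch '[[0.04,0,0,0,0,0,0],[0.02,0,0,0,0,0,0],[0.0,0,0,0,0,0,0],[0.0,0,0,0,0,0,0],[0.0,0,0,0,0,0,0],[0.0,0,0,0,0,0,0],[0.0,0,0,0,0,0,0],[0.0,0,0,0,0,0,0]]'
python3 - <<'E'
from h import *; from station import telemetry
s,p,R=pose(telemetry);print("grasp",p-R[:,2]*.0187,"up in tool",R.T@[0,0,.06],s["torque"])
E
```

```text
t: 2.82
ee_pos: [0.4372, -0.1703, 0.0074]
eef_rot: [-0.134, 0.855, 0.422, 0.27]
force: [-0.3, 0.1, -0.5]
finger_gap: 0.0846
gripper_force: 0.0
t: 3.48
ee_pos: [0.4368, -0.1703, 0.0066]
eef_rot: [-0.134, 0.855, 0.422, 0.27]
force: [-2.9, -1.9, 5.5]
finger_gap: 0.0225
gripper_force: 58.4
grasp [ 0.43026117 -0.17884846  0.02188518] up in tool [ 3.44661149e-02 -9.30515495e-05 -4.91129134e-02] [-0.04619783  0.31025197  0.19276248]
```

```bash
python3 -m inch '[[0,0.006,0,-0.008,0,0,0],[0,0.016,0,-0.023,0,0,0],[0,0.028,0,-0.04,0,0,0],[0,0.04,0,-0.057,0,0,0],[0,0.052,0,-0.074,0,0,0],[0,0.064,0,-0.091,0,0,0],[0,0.076,0,-0.108,0,0,0],[0,0.086,0,-0.123,0,0,0],[0,0.086,0,-0.123,0,0,0]]'
python3 - <<'E'
from h import *; from station import telemetry
print(rel(telemetry,(.46,-.14,.19),-180,-35)); print(rel(telemetry,(.46,-.14,.19),-180,10));s=telemetry.observe();print(s["q"],s["torque"],s["finger_gap"],s["gripper_force"])
E
```

```text
t: 4.23
ee_pos: [0.4376, -0.1713, 0.1593]
eef_rot: [-0.132, 0.855, 0.423, 0.27]
force: [0.3, -1.5, -3.7]
finger_gap: 0.0222
gripper_force: 59.4
[0.0457, 0.0073, 0.0132, -0.5233, -0.0007, 0.7533]
[0.037, -0.0038, 0.0108, -0.2, -0.7292, 0.9184]
[-0.93231884  0.37299814  1.8900657   0.64707174  1.15512078 -0.6323091 ] [-0.67478989  0.50656588 -0.02541501] 0.022161580637667825 59.41082954406738
```

Force shows the 3 N load is lifted. Next I'll yaw and tilt to an intermediate pose, then look.

```bash
python3 -m inch '[[0,0.005,0,0.002,-0.02,-0.07,0.09],[0,0.01,0,0.003,-0.04,-0.145,0.18],[0,0.015,0,0.004,-0.06,-0.22,0.27],[0,0.02,0,0.005,-0.08,-0.29,0.36],[0,0.025,0,0.006,-0.1,-0.365,0.45],[0,0.03,0,0.007,-0.12,-0.44,0.55],[0,0.035,0,0.008,-0.14,-0.51,0.64],[0,0.037,0,0.01,-0.16,-0.58,0.73],[0,0.037,-0.002,0.01,-0.18,-0.65,0.82],[0,0.037,-0.004,0.011,-0.2,-0.73,0.918]]'
python3 -m inch '[[0,0,0,0,0,0,0],[0,0,0,0,0,0,0]]'
python3 - <<'E'
from h import *; from station import telemetry
print(rel(telemetry,(.46,-.14,.19),-180,55));s=telemetry.observe();print(s["q"])
E
```

```text
t: 5.07
ee_pos: [0.4553, -0.1382, 0.168]
eef_rot: [-0.007, 0.997, 0.016, -0.077]
force: [0.6, 0.3, -3.9]
finger_gap: 0.0222
gripper_force: 59.1
t: 5.23
ee_pos: [0.4558, -0.1379, 0.1671]
eef_rot: [-0.009, 0.997, 0.02, -0.075]
force: [-0.2, 0.4, -3.8]
finger_gap: 0.022
gripper_force: 59.1
[-0.0129, 0.0014, -0.0104, 0.0032, -0.8092, 0.045]
[-0.42259882  0.40301174  1.63201164 -0.05113304  1.25062574  1.12743525]
```

```bash
python3 -m inch '[[0,-0.001,0,0,0,-0.1,0.005],[0,-0.002,0,-0.001,0,-0.2,0.01],[0,-0.004,0,-0.002,0,-0.3,0.015],[0,-0.006,0,-0.003,0,-0.4,0.02],[0,-0.008,0.001,-0.004,0,-0.5,0.025],[0,-0.01,0.001,-0.006,0,-0.6,0.03],[0,-0.011,0.001,-0.008,0,-0.7,0.038],[0,-0.013,0.001,-0.01,0.003,-0.809,0.045],[0,-0.013,0.001,-0.01,0.003,-0.809,0.045],[0,-0.013,0.001,-0.01,0.003,-0.809,0.045]]'
cat >> h.py <<'E'
def red(c,exclude=None):
    "largest copper-coloured and brass blobs near the held reducer"
    hsv=cv2.cvtColor(c["pixels"],cv2.COLOR_BGR2HSV);return hsv
E
python3 - <<'E'
from h import *; from station import telemetry,read_camera
print(rel(telemetry,(.46,-.14,.19),-180,55));s,p,R=pose(telemetry);print(s["q"],p-R[:,2]*.0187)
c=read_camera("side");np.savez("side1.npz",**c)
x,y=proj(c,np.array([.46,-.14,.15])).astype(int);print(x,y)
t=read_camera("top");np.savez("top1.npz",**t);x2,y2=proj(t,np.array([.46,-.14,.15])).astype(int);print(x2,y2)
a=c["pixels"][y-80:y+80,x-65:x+65];b=t["pixels"][y2-80:y2+80,x2-65:x2+65]
cv2.imwrite("pics/tilt.png",cv2.resize(np.hstack([a,b]),None,fx=3,fy=3,interpolation=cv2.INTER_CUBIC))
E
```

```text
t: 6.07
ee_pos: [0.4444, -0.1409, 0.1782]
eef_rot: [-0.002, 0.888, -0.002, -0.461]
force: [0.7, 0.6, -4.1]
finger_gap: 0.0223
gripper_force: 59.2
[-0.0007, -0.001, -0.0009, -0.0046, -0.0026, -0.001]
[-0.30752262  0.85646058  1.13005978 -0.28111866  2.07334005  1.25299566] [ 0.45967308 -0.14103315  0.18895366]
286 254
358 216
```

View pics/tilt.png

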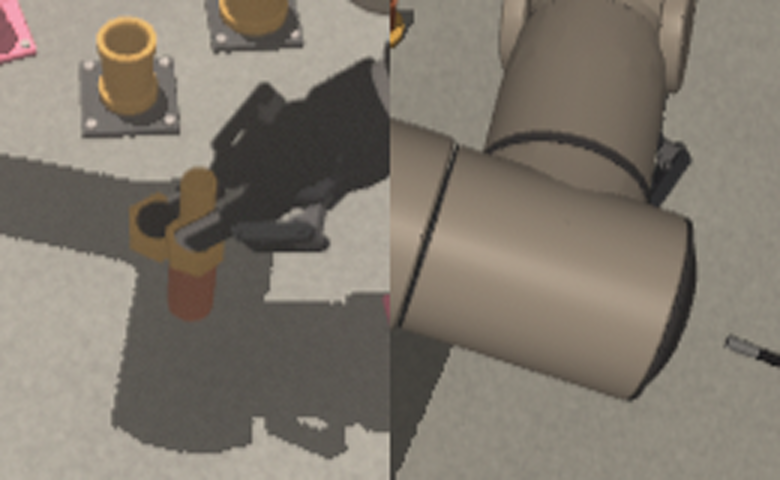

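The crop shows the reducer hanging nearly upright: neck top at crop (199,172), wide-end bottom at (190,316). It is clear of the nut behind it.

```bash
python3 - <<'E'
from h import *
c=dict(np.load("side1.npz"));im=c["pixels"];hsv=cv2.cvtColor(im,cv2.COLOR_BGR2HSV)
m=((hsv[...,0]<14)&(hsv[...,1]>110)&(hsv[...,2]>30)).astype(np.uint8);roi=np.zeros_like(m);roi[250:285,270:300]=m[250:285,270:300]
k,l,s,ce=cv2.connectedComponentsWithStats(roi);i=1+s[1:,4].argmax();print("copper",s[i],ce[i])
m=((hsv[...,0]>=14)&(hsv[...,0]<30)&(hsv[...,1]>110)&(hsv[...,2]>30)).astype(np.uint8);roi=np.zeros_like(m);roi[226:246,278:296]=m[226:246,278:296]
k,l2,s,ce2=cv2.connectedComponentsWithStats(roi);j=1+s[1:,4].argmax();print("neck",s[j],ce2[j])
for r in range(230,284,3):
    xs=np.where(l[r]==i)[0] if r>255 else np.where(l2[r]==j)[0]
    if len(xs):
        o,d=ray(c,(xs.mean(),r));p=o+d*(-.141-o[1])/d[1];print(r,xs.min(),xs.max(),p.round(4))
E
```

```text
copper [283 269   9  11  31] [287.58064516 273.16129032]
neck [281 231  12  15 150] [286.6  237.96]
233 283 292 [ 0.4606 -0.141   0.229 ]
236 282 292 [ 0.4598 -0.141   0.2191]
239 282 291 [ 0.459 -0.141  0.209]
242 281 291 [ 0.4582 -0.141   0.1987]
245 281 288 [ 0.4552 -0.141   0.1887]
269 291 291 [ 0.4719 -0.141   0.0903]
272 283 291 [ 0.4634 -0.141   0.0797]
275 285 287 [ 0.4609 -0.141   0.0673]
278 288 289 [ 0.4671 -0.141   0.0519]
```

```bash
python3 -m inch '[[0,0.008,0,0.006,0,0,0],[0,0.016,0,0.011,0,0,0],[0,0.025,0,0.017,0,0,0],[0,0.033,0,0.023,0,0,0],[0,0.041,0,0.029,0,0,0],[0,0.049,0,0.034,0,0,0],[0,0.054,0,0.038,0,0,0],[0,0.054,0,0.038,0,0,0],[0,0.054,0,0.038,0,0,0]]'
python3 -m inch '[[0,0.0008,0,0.0006,0,0,0],[0,0.0016,0,0.0012,0,0,0],[0,0.0024,0,0.0018,0,0,0],[0,0.0024,0,0.0018,0,0,0]]'
python3 - <<'E'
from h import *; from station import telemetry
print(rel(telemetry,(.46,-.14,.115),-180,55));s,p,R=pose(telemetry);print(p-R[:,2]*.0187,s["force"],s["torque"])
E
```

```text
t: 6.92
ee_pos: [0.4445, -0.1407, 0.1141]
eef_rot: [0.0, 0.887, -0.003, -0.461]
force: [-0.2, -0.3, -4.2]
finger_gap: 0.0222
gripper_force: 59.2
t: 7.25
ee_pos: [0.4446, -0.1408, 0.1116]
eef_rot: [0.0, 0.887, -0.003, -0.461]
force: [-0.7, 0.5, -4.4]
finger_gap: 0.0227
gripper_force: 59.2
[0.006, -0.0008, 0.0041, -0.0022, -0.0019, -0.0053]
[ 0.45986897 -0.14082594  0.12233408] [-0.67676108  0.48317739 -4.44617409] [ 0.0249978  -0.83379494  0.02985136]
```

```bash
python3 -m inch '[[0,0.0008,0,0.0006,0,0,0],[0,0.0016,0,0.0012,0,0,0],[0,0.0024,0,0.0018,0,0,0],[0,0.0032,0,0.0023,0,0,0],[0,0.0032,0,0.0023,0,0,0]]'
for i in 1 2 ; do :; done
python3 -m inch '[[0,0.0008,0,0.0006,0,0,0],[0,0.0008,0,0.0006,0,0,0],[0,0.0008,0,0.0006,0,0,0]]'
```

```text
t: 7.67
ee_pos: [0.4444, -0.1408, 0.1073]
eef_rot: [0.0, 0.887, -0.003, -0.461]
force: [0.9, 0.2, -4.3]
finger_gap: 0.0224
gripper_force: 59.2
t: 7.92
ee_pos: [0.4444, -0.1408, 0.1066]
eef_rot: [0.0, 0.887, -0.003, -0.461]
force: [-0.0, 0.1, -3.6]
finger_gap: 0.0221
gripper_force: 59.2
```

```bash
python3 -m inch '[[0,0.0008,0,0.0006,0,0,0],[0,0.0008,0,0.0006,0,0,0],[0,0.0008,0,0.0006,0,0,0]]'
python3 -m inch '[[0,0.0008,0,0.0006,0,0,0],[0,0.0008,0,0.0006,0,0,0],[0,0.0008,0,0.0006,0,0,0]]'
```

```text
t: 8.17
ee_pos: [0.4443, -0.1408, 0.1064]
eef_rot: [0.0, 0.887, -0.003, -0.461]
force: [-0.2, 0.8, 4.5]
finger_gap: 0.0223
gripper_force: 59.5
t: 8.42
ee_pos: [0.4441, -0.1408, 0.1063]
eef_rot: [0.0, 0.887, -0.003, -0.462]
force: [-0.4, 0.1, 9.0]
finger_gap: 0.022
gripper_force: 60.0
```

```bash
python3 -m inch '[[0,0.0008,0,0.0006,0,0,0],[0,0.0008,0,0.0006,0,0,0],[0.026,0.0004,0,0.0003,0,0,0],[0.03,0.0004,0,0.0003,0,0,0],[0.035,0.0004,0,0.0003,0,0,0],[0.04,0.0004,0,0.0003,0,0,0],[0.04,0.0004,0,0.0003,0,0,0],[0.04,0.0004,0,0.0003,0,0,0],[0.04,0.0004,0,0.0003,0,0,0],[0.04,0.0004,0,0.0003,0,0,0]]'
python3 - <<'E'
from h import *; from station import telemetry,read_camera
c=read_camera("side");np.savez("side2.npz",**c);w=read_camera("wrist")
a=c["pixels"][190:320,220:350];a=cv2.resize(a,(420,420),interpolation=cv2.INTER_CUBIC);cv2.imwrite("pics/stand.png",np.hstack([a,w["pixels"][:,90:470]]))
s=telemetry.observe();print(s["force"],s["gripper_force"],s["finger_gap"])
E
```

```text
t: 9.25
ee_pos: [0.4444, -0.1408, 0.104]
eef_rot: [0.0, 0.887, -0.003, -0.461]
force: [-0.1, 0.2, 0.1]
finger_gap: 0.0403
gripper_force: 0.0
[ 0.17904954  0.13576141 -0.31902134] 0.0 0.039849051964566576
```

View pics/stand.png

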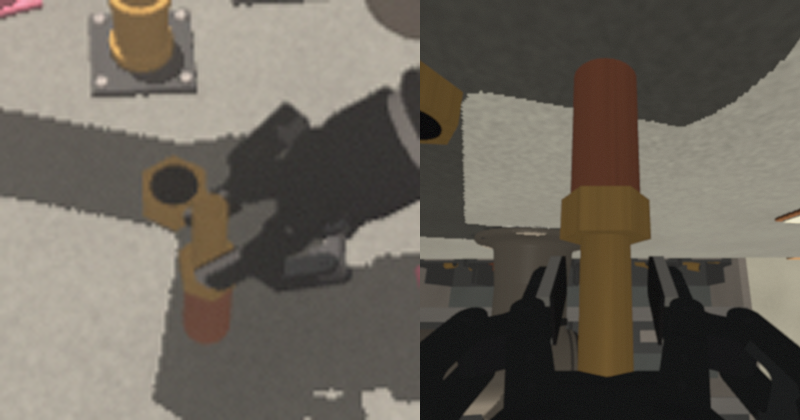

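The reducer stands free with the pads clear of the neck on both sides (wrist view) and zero finger force. I'll hold, withdraw straight back, and measure the standing reducer against the socket in the side view.

```bash
python3 -m inch '[[0.044,0,0,0,0,0,0],[0.044,0,0,0,0,0,0],[0.044,0,0,0,0,0,0],[0.044,0,0,0,0,0,0],[0.044,0,0,-0.01,0,0,0],[0.044,0,0,-0.03,0,0,0],[0.05,0,0,-0.055,0,0,0],[0.06,0,0,-0.08,0,0,0],[0.06,0,0,-0.09,0,0,0],[0.06,0,0,-0.09,0,0,0]]'
python3 - <<'E'
from h import *; from station import telemetry,read_camera
c=read_camera("side");np.savez("side3.npz",**c);s,p,R=pose(telemetry);print(p,R[:,2])
hsv=cv2.cvtColor(c["pixels"],cv2.COLOR_BGR2HSV)
m=((hsv[...,0]<32)&(hsv[...,1]>85)&(hsv[...,2]>30))
for z in np.arange(.01,.16,.01):
    q=proj(c,np.array([.458,-.141,z]));row=int(round(q[1]));xs=np.where(m[row,int(q[0])-16:int(q[0])+17])[0]+int(q[0])-16
    if len(xs):
        o,d=ray(c,((xs.min()+xs.max())/2,row));P=o+d*(-.141-o[1])/d[1];print(row,xs.min(),xs.max(),len(xs),P.round(4))
cv2.imwrite("pics/st2.png",cv2.resize(c["pixels"][200:300,230:340],None,fx=5,fy=5,interpolation=cv2.INTER_CUBIC))
E
```

```text
t: 10.18
ee_pos: [0.5196, -0.141, 0.1566]
eef_rot: [0.001, 0.888, -0.003, -0.459]
force: [0.2, 0.5, -0.7]
finger_gap: 0.0601
gripper_force: 0.0
[ 0.51846982 -0.1409904   0.15565438] [-0.81743993  0.00176444 -0.57601115]
287 277 290 14 [ 0.4559 -0.141   0.013 ]
285 277 290 14 [ 0.4557 -0.141   0.0227]
283 277 290 14 [ 0.4556 -0.141   0.0322]
281 277 290 14 [ 0.4554 -0.141   0.0416]
279 277 291 15 [ 0.4565 -0.141   0.0505]
277 277 292 16 [ 0.4575 -0.141   0.0593]
275 277 292 16 [ 0.4574 -0.141   0.0683]
272 276 292 17 [ 0.456  -0.141   0.0818]
270 276 292 17 [ 0.4558 -0.141   0.0905]
268 276 292 17 [ 0.4557 -0.141   0.099 ]
265 279 291 13 [ 0.4577 -0.141   0.111 ]
263 280 289 10 [ 0.4564 -0.141   0.1195]
260 272 289 14 [ 0.4474 -0.141   0.134 ]
258 269 289 21 [ 0.444  -0.141   0.1428]
255 269 290 22 [ 0.445  -0.141   0.1541]
```

View pics/st2.png

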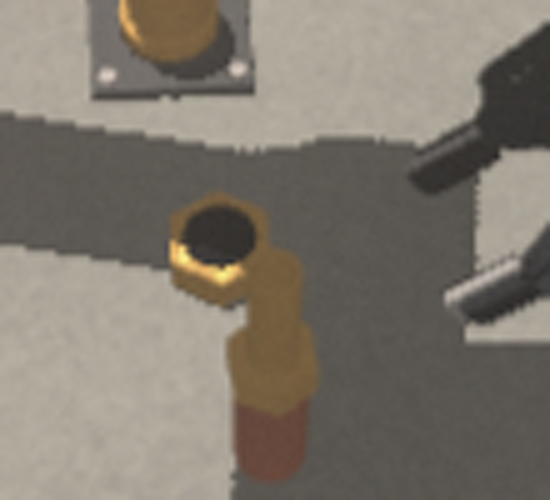

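The reducer stands upright at crop x of about 270, with its neck top at (275,258), well clear of the gripper. It measures x≈0.456, y≈−0.141, which matches the prediction. Now the regrasp.

```bash
python3 - <<'E'
from h import *; from station import telemetry
print(rel(telemetry,(.456,-.141,.121),-180,55))
E
```

```text
[-0.0077, 0.0002, 0.0897, -0.0018, -0.003, -0.0053]
```

```bash
python3 -m inch '[[0.06,-0.0077,0,0.01,0,-0.003,-0.005],[0.06,-0.0077,0,0.03,0,-0.003,-0.005],[0.05,-0.0077,0,0.05,0,-0.003,-0.005],[0.045,-0.0077,0,0.07,0,-0.003,-0.005],[0.045,-0.0077,0,0.085,0,-0.003,-0.005],[0.045,-0.0077,0,0.09,0,-0.003,-0.005],[0.045,-0.0077,0,0.09,0,-0.003,-0.005],[0.045,-0.0077,0,0.09,0,-0.003,-0.005]]'
python3 -m inch '[[0.035,0,0,0,0,0,0],[0.028,0,0,0,0,0,0],[0.022,0,0,0,0,0,0],[0.0,0,0,0,0,0,0],[0.0,0,0,0,0,0,0],[0.0,0,0,0,0,0,0],[0.0,0,0,0,0,0,0]]'
python3 - <<'E'
from h import *; from station import telemetry
s,p,R=pose(telemetry);print(p-R[:,2]*.0187,s["force"],s["torque"],R[:,1])
print(R.T@[0,0,.11])
E
```

```text
t: 10.9
ee_pos: [0.44, -0.1408, 0.1106]
eef_rot: [-0.001, 0.887, -0.001, -0.462]
force: [-0.1, 0.1, -0.9]
finger_gap: 0.0448
gripper_force: 0.0
t: 11.48
ee_pos: [0.4401, -0.1407, 0.1107]
eef_rot: [-0.001, 0.887, -0.001, -0.462]
force: [1.4, 0.5, 3.5]
finger_gap: 0.0221
gripper_force: 58.4
[ 0.4554426  -0.14078787  0.12138377] [1.37214112 0.54046772 3.51136226] [ 0.0572346  -0.1210476  -0.14736575] [-0.00196824 -0.99999755 -0.0010158 ]
[-0.09017374 -0.00011174 -0.06299749]
```

```bash
python3 -m inch '[[0,-0.005,0,-0.0035,0,0,0],[0,-0.015,0,-0.0105,0,0,0],[0,-0.03,0,-0.021,0,0,0],[0,-0.045,0,-0.0315,0,0,0],[0,-0.06,0,-0.042,0,0,0],[0,-0.075,0,-0.0525,0,0,0],[0,-0.086,0,-0.06,0,0,0],[0,-0.09,0,-0.063,0,0,0],[0,-0.09,0,-0.063,0,0,0]]'
python3 - <<'E'
from h import *; from station import telemetry
print(rel(telemetry,(.4475,.1255,.2314),-180,55))
s=telemetry.observe();print(s["q"],s["gripper_force"],s["finger_gap"])
E
```

```text
t: 12.23
ee_pos: [0.4404, -0.141, 0.2212]
eef_rot: [-0.001, 0.887, -0.001, -0.461]
force: [0.5, 0.2, -4.6]
finger_gap: 0.0221
gripper_force: 58.8
[-0.0045, -0.2665, 0.0075, -0.0018, -0.0011, -0.0008]
[-0.30804986  0.80662821  1.10823356 -0.29735389  2.14242344  1.22659971] 58.79577934741974 0.02211282904506381
```

```bash
python3 -m inch '[[0,0,-0.01,0,0,0,0],[0,-0.001,-0.035,0.001,0,0,0],[0,-0.002,-0.07,0.002,0,0,0],[0,-0.003,-0.105,0.004,0,0,0],[0,-0.004,-0.14,0.005,0,0,0],[0,-0.0045,-0.175,0.006,0,0,0],[0,-0.0045,-0.21,0.0075,0,0,0],[0,-0.0045,-0.24,0.0075,0,0,0],[0,-0.0045,-0.26,0.0075,0,0,0],[0,-0.0045,-0.2665,0.0075,-0.0018,-0.001,0]]'
python3 -m inch '[[0,0,0,0,0,0,0],[0,0,0,0,0,0,0],[0,0,0,0,0,0,0],[0,0,0,0,0,0,0]]'
python3 - <<'E'
from h import *; from station import telemetry,read_camera
print(rel(telemetry,(.4475,.1255,.2314),-180,55))
s,p,R=pose(telemetry);print(s["q"],s["torque"],p)
c=read_camera("side");np.savez("side4.npz",**c)
x,y=proj(c,np.array([.4478,.1255,.11])).astype(int);print(x,y)
cv2.imwrite("pics/over.png",cv2.resize(c["pixels"][y-55:y+45,x-50:x+60],None,fx=6,fy=6,interpolation=cv2.INTER_CUBIC))
for z in (.084,.11,.15):print(z,proj(c,np.array([.4478,.1255,z])))
E
```

```text
t: 13.07
ee_pos: [0.4308, 0.1291, 0.2189]
eef_rot: [0.0, 0.886, 0.002, -0.464]
force: [-0.2, -1.0, -3.7]
finger_gap: 0.0223
gripper_force: 59.0
t: 13.4
ee_pos: [0.432, 0.1245, 0.2197]
eef_rot: [-0.0, 0.886, -0.001, -0.463]
force: [-0.7, -0.5, -3.7]
finger_gap: 0.0223
gripper_force: 59.0
[-0.0007, -0.001, -0.0007, -0.0017, 0.0029, -0.0016]
[0.06868766 0.78893165 1.15230199 0.06990701 2.16089278 1.65056846] [-0.02296272 -0.88022612 -0.03595967] [0.43200631 0.12453861 0.21973228]
262 180
0.084 [262.77629671 186.83814671]
0.11 [262.54150764 180.06152441]
0.15 [262.16257306 169.1244887 ]
```

View pics/over.png

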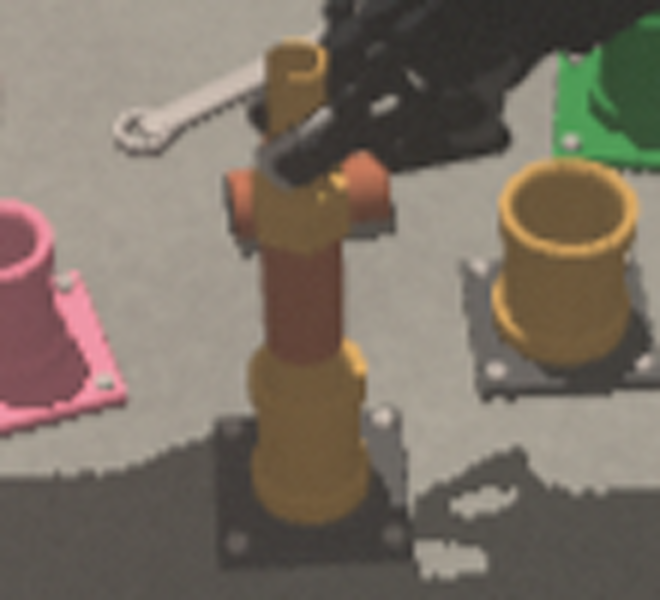

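The side crop shows the copper tube at x 263–342 (centre about 303) directly over the socket rim at 248–366 (centre about 307), upright. I'll nudge it slightly and lower.

```bash
python3 -m inch '[[0,0.002,-0.001,0.001,0,0,0],[0,0.006,-0.001,0.004,0,0,0],[0,0.01,-0.001,0.0065,0,0,0],[0,0.014,-0.001,0.0095,0,0,0],[0,0.0185,-0.001,0.0122,0,0,0],[0,0.0185,-0.001,0.0122,0,0,0],[0,0.0185,-0.001,0.0122,0,0,0]]'
python3 -m inch '[[0,0.0008,0,0.0006,0,0,0],[0,0.0016,0,0.0011,0,0,0],[0,0.0025,0,0.0017,0,0,0],[0,0.0033,0,0.0023,0,0,0],[0,0.0033,0,0.0023,0,0,0]]'
python3 -m inch '[[0,0.0008,0,0.0006,0,0,0],[0,0.0016,0,0.0011,0,0,0],[0,0.0016,0,0.0011,0,0,0]]'
```

```text
t: 14.03
ee_pos: [0.4323, 0.1266, 0.1974]
eef_rot: [-0.0, 0.886, -0.0, -0.463]
force: [-0.0, -0.5, -4.0]
finger_gap: 0.0224
gripper_force: 59.0
t: 14.45
ee_pos: [0.4324, 0.1266, 0.1936]
eef_rot: [-0.0, 0.886, -0.0, -0.463]
force: [-0.5, -0.3, -3.2]
finger_gap: 0.0224
gripper_force: 59.0
t: 14.7
ee_pos: [0.4324, 0.1266, 0.1917]
eef_rot: [-0.0, 0.886, -0.0, -0.463]
force: [-0.4, 0.6, -3.0]
finger_gap: 0.0224
gripper_force: 59.0
```

```bash
python3 -m inch '[[0,0,0.001,0,0,0,0],[0,0.0008,0.001,0.0006,0,0,0],[0,0.0016,0.001,0.0011,0,0,0],[0,0.0016,0.001,0.0011,0,0,0]]'
python3 -m inch '[[0,0.0008,0,0.0006,0,0,0],[0,0.0016,0,0.0011,0,0,0],[0,0.0016,0,0.0011,0,0,0]]'
python3 -m inch '[[0,0.0008,0,0.0006,0,0,0],[0,0.0016,0,0.0011,0,0,0],[0,0.0016,0,0.0011,0,0,0]]'
```

```text
t: 15.03
ee_pos: [0.4324, 0.1258, 0.19]
eef_rot: [-0.0, 0.886, -0.0, -0.463]
force: [-0.3, 2.3, -2.2]
finger_gap: 0.0226
gripper_force: 59.1
t: 15.28
ee_pos: [0.4325, 0.126, 0.1877]
eef_rot: [-0.001, 0.887, 0.0, -0.463]
force: [1.1, 3.1, -2.1]
finger_gap: 0.0222
gripper_force: 59.3
t: 15.53
ee_pos: [0.4325, 0.1259, 0.1856]
eef_rot: [-0.0, 0.886, -0.0, -0.463]
force: [0.5, 3.6, -2.5]
finger_gap: 0.0225
gripper_force: 59.3
```

```bash
python3 -m inch '[[0,0.0008,-0.0007,0.0006,0,0,0],[0,0.0024,-0.0007,0.0017,0,0,0],[0,0.004,-0.0007,0.0029,0,0,0],[0,0.0057,-0.0007,0.004,0,0,0],[0,0.0057,-0.0007,0.004,0,0,0]]'
python3 -m inch '[[0,0.0016,0,0.0011,0,0,0],[0,0.0032,0,0.0023,0,0,0],[0,0.005,0,0.0035,0,0,0],[0,0.0066,0,0.0046,0,0,0],[0,0.0082,0,0.0057,0,0,0],[0,0.0082,0,0.0057,0,0,0]]'
```

```text
t: 15.95
ee_pos: [0.4324, 0.1262, 0.1784]
eef_rot: [-0.0, 0.886, -0.0, -0.463]
force: [1.0, 1.9, -5.1]
finger_gap: 0.0225
gripper_force: 59.2
t: 16.45
ee_pos: [0.4324, 0.1263, 0.1685]
eef_rot: [-0.0, 0.886, -0.0, -0.463]
force: [0.4, 2.2, -4.9]
finger_gap: 0.0224
gripper_force: 59.2
```

```bash
python3 -m inch '[[0,0.0025,-0.0003,0.0017,0,0,0],[0,0.005,-0.0003,0.0035,0,0,0],[0,0.0075,-0.0003,0.0052,0,0,0],[0,0.01,-0.0003,0.007,0,0,0],[0,0.0123,-0.0003,0.0086,0,0,0],[0,0.0147,-0.0003,0.0103,0,0,0],[0,0.0147,-0.0003,0.0103,0,0,0]]'
python3 -m inch '[[0,0.0025,0,0.0017,0,0,0],[0,0.005,0,0.0035,0,0,0],[0,0.0075,0,0.0052,0,0,0],[0,0.01,0,0.007,0,0,0],[0,0.0123,0,0.0086,0,0,0],[0,0.0147,0,0.0103,0,0,0],[0,0.0147,0,0.0103,0,0,0]]'
```

```text
t: 17.03
ee_pos: [0.4323, 0.1266, 0.1503]
eef_rot: [-0.0, 0.886, -0.0, -0.463]
force: [1.3, 2.3, -5.4]
finger_gap: 0.0223
gripper_force: 59.1
t: 17.62
ee_pos: [0.4323, 0.1267, 0.1324]
eef_rot: [-0.0, 0.886, -0.0, -0.463]
force: [0.7, 1.3, -5.5]
finger_gap: 0.0228
gripper_force: 59.1
```

```bash
python3 -m inch '[[0,0.0016,0,0.0011,0,0,0],[0,0.0032,0,0.0023,0,0,0],[0,0.0045,0,0.0031,0,0,0],[0,0.0045,0,0.0031,0,0,0]]'
python3 -m inch '[[0,0.0008,0,0.0006,0,0,0],[0,0.0016,0,0.0011,0,0,0],[0,0.0016,0,0.0011,0,0,0]]'
python3 -m inch '[[0,0.0008,0,0.0006,0,0,0],[0,0.0008,0,0.0006,0,0,0],[0,0.0008,0,0.0006,0,0,0]]'
```

```text
t: 17.95
ee_pos: [0.4324, 0.1267, 0.1274]
eef_rot: [-0.0, 0.886, -0.0, -0.463]
force: [0.9, 2.0, -4.9]
finger_gap: 0.0225
gripper_force: 59.1
t: 18.2
ee_pos: [0.4324, 0.1267, 0.1257]
eef_rot: [-0.0, 0.886, -0.0, -0.463]
force: [0.9, 3.7, -2.3]
finger_gap: 0.0222
gripper_force: 59.1
t: 18.45
ee_pos: [0.4324, 0.1267, 0.1247]
eef_rot: [-0.0, 0.886, -0.0, -0.463]
force: [1.1, 4.2, -3.1]
finger_gap: 0.0227
gripper_force: 59.2
```

```bash
python3 -m inch '[[0,0.0008,0,0.0006,0,0,0],[0,0.0008,0,0.0006,0,0,0],[0,0.0008,0,0.0006,0,0,0]]'
python3 -m inch '[[0,0.0008,0,0.0006,0,0,0],[0,0.0008,0,0.0006,0,0,0],[0,0.0008,0,0.0006,0,0,0]]'
```

```text
t: 18.7
ee_pos: [0.4324, 0.1267, 0.1243]
eef_rot: [-0.0, 0.886, -0.0, -0.463]
force: [1.7, 3.9, 4.7]
finger_gap: 0.0228
gripper_force: 59.8
t: 18.95
ee_pos: [0.4323, 0.1268, 0.124]
eef_rot: [-0.0, 0.886, -0.0, -0.463]
force: [2.1, 4.5, 8.9]
finger_gap: 0.0226
gripper_force: 60.2
```

Contact came at the predicted depth with the collar on the rim. I'll release and withdraw.

```bash
python3 -m inch '[[0.026,-0.0008,0,-0.0006,0,0,0],[0.03,-0.0008,0,-0.0006,0,0,0],[0.038,-0.0008,0,-0.0006,0,0,0],[0.045,-0.0008,0,-0.0006,0,0,0],[0.045,-0.0008,0,-0.0006,0,0,0],[0.045,-0.0008,0,-0.0006,0,0,0],[0.045,-0.0008,0,-0.0006,0,0,0]]'
python3 -m inch '[[0.045,0,0,-0.01,0,0,0],[0.045,0,0,-0.03,0,0,0],[0.05,0,0,-0.055,0,0,0],[0.06,0,0,-0.08,0,0,0],[0.06,0,0,-0.11,0,0,0],[0.06,0,0,-0.13,0,0,0],[0.06,0,0,-0.13,0,0,0],[0.06,0,0,-0.13,0,0,0]]'
python3 - <<'E'
from h import *; from station import telemetry,read_camera
c=read_camera("side");x,y=212,125
cv2.imwrite("pics/end.png",cv2.resize(c["pixels"][y-20:y+160,x-20:x+130],None,fx=3.3,fy=3.3,interpolation=cv2.INTER_CUBIC))
print(telemetry.observe()["force"],[proj(c,np.array([.4478,.1255,z])) for z in (.084,.104,.169)])
E
```

```text
t: 19.53
ee_pos: [0.4323, 0.1265, 0.1236]
eef_rot: [-0.0, 0.886, -0.0, -0.463]
force: [-0.6, -0.2, -0.2]
finger_gap: 0.0447
gripper_force: 0.0
t: 20.2
ee_pos: [0.5393, 0.1265, 0.1974]
eef_rot: [-0.0, 0.887, -0.0, -0.462]
force: [-0.1, -0.1, -1.2]
finger_gap: 0.0596
gripper_force: 0.0
[-0.03843108  0.40725393  0.32017549] [array([262.77629671, 186.83814671]), array([262.59646858, 181.64784001]), array([261.97457237, 163.69830055])]
```

View pics/end.png

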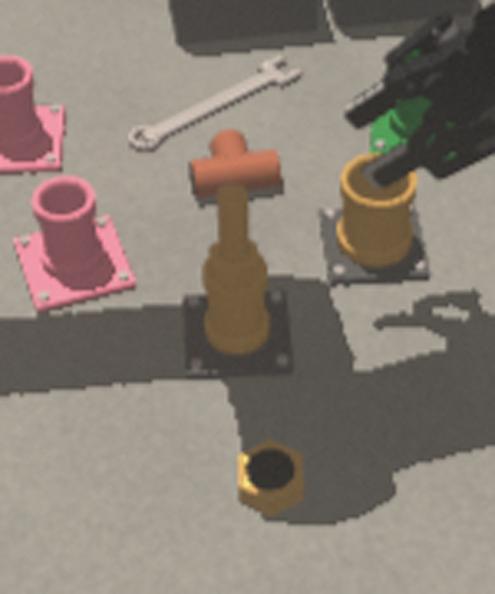

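The reducer is seated: no copper shows, the collar is on the rim at crop (235,265), and the neck is upright with its top at (233,187). The bystanders are undisturbed and the gripper is clear.

```bash
python3 -m inch '[[0.06,0,0,0,0,0,0],[0.06,0,0,0,0,0,0]]' && python3 -c "
from station import r
print(r.close_job())"
```

```text
t: 20.42
ee_pos: [0.5382, 0.1267, 0.1976]
eef_rot: [-0.0, 0.886, -0.0, -0.464]
force: [-0.6, -0.0, -0.4]
finger_gap: 0.0599
gripper_force: 0.0
the job is handed in; nothing more can be done
None
```

The reducer stood free on its wide end, then was lowered gently into the narrower brass socket until its collar sat on the rim, and the job was handed in at about 20 s; no verdict was returned, but the last picture shows it home and the bystanders in view (tee and nut) undisturbed.

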